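# Slide the cartridge tray through the gap to the practice board

### The arm

A 6-joint arm with a two-finger parallel gripper is mounted at the origin on the work surface. World frame = base frame: x ahead of the robot, y to its left, z up, the work surface at z = 0. Lengths are in m, angles in rad, forces in N, time in s.
With the tool pointing down it reaches from about 0.25 to 0.725 m from the base axis. Payload 9.7 kg.
Tool frame: the origin (TCP) lies between the finger pads; the fingertips stand 14 mm ahead of it and the grasp point (between the pads) lies 5 mm behind it; z points along the fingers, y is the line along which they close (so a half turn about z gives the same grasp; the last joint's range is limited). The gripper opens to 85 mm and grips with 20 to 120 N. Pads are 22 mm wide; open, the fingers measure 114 mm over their backs; the gripper's body (76 mm by 85 mm) begins 54 mm behind the grasp point. The pads swing forward as they close: fully open they stand 13 mm farther back than shut.
Start: joints at [1.152, 0.087, 0.176, 1.66, 0, 1.571], TCP at [0.224, 0.502, 0.245] pointing down, gripper open.
Joint ranges: [-3.13, 3.13], [-0.85, 1.81], [-1.15, 1.24], [-2.2, 2.28], [-1.44, 1.52], [-3.14, 3.14]. Speed limits (rad/s): [2.22, 2.22, 2.57, 3.14, 3.14, 3.14].

### API

Orientations are given as a rotation vector (axis times angle).
In Python, from station import ctrl gives the robot as it stands. The module is installed in compiled form; this text tells all that it offers.
- The arm moves only by the shell command python3 -m creep 'ROWS' [OPENING] [FORCE]. ROWS is JSON, a list of rows, each a list of 2 entries, a list of its own where there are three numbers: the shift along the tool's x, y, z in mm, then the turn about the tool's z in degrees. In form: [[[dx, dy, dz], turn], ...]. A call has exactly 8 rows; each row is the pose to reach, as a shift and turn from the pose commanded when the call began, along the tool's axes at that moment; what a row does not reach only later rows make up. A row lasts 1/10 s, in which the tool goes at most 50 mm and 8.59 degrees, less where a joint would pass 70% of its speed; a pose out of reach is approached as far as the arm can. A call with a gripper value outside its range is refused whole. OPENING is the finger opening in mm, from 0 to 85.4, set as the call begins (- or left out, the last holds). The fingers move at their own pace and stop on an object; FORCE is the grip in N (left out, the last holds). Time passes only in rows, so rows that repeat a pose let the fingers close, or fill a call up. It gives the time, the measured TCP pose, the force, the opening and the grip force at its end, in the units of the state.
- ctrl.get_obs(): the state, without advancing time (a new reading comes with each control period).
- ctrl.camera(name): name is "side" or "top"; returns the picture (400x640x3 uint8, red, green, blue); there is no depth.
- ctrl.camera_model(name): a dict with "mtx" (3x3 intrinsics, pixels), "R" (3x3) and "t" (3): a world point X has camera coordinates R X + t. Camera axes: x right, y down, z forward; pixel columns grow to the right and rows downward; lengths in m; the calibration is good to about 2 mm. A picture is of the moment at which its call begins. camera_model takes no time and is no camera call.
- ctrl.hand_in(): hands the job in; it is judged then, once.
Trained networks look in the newest picture that a camera, given by its name, has taken for a name from the list of things; names that differ only in an ending like _2 or _b are one class to them, and where a whole thing is asked for, a point or a joint stands for the part that bears it (a point fixed in the world has none). Each returns a list of dicts, best first, with "confidence" (0 to 1); they miss things now and then, are a little off and sometimes report something else, mostly with a low value. They report only what shows in the picture. A call takes as long as a camera call. They do not tell look-alikes from the thing itself.
- ctrl.search_frame(label, camera): "point" ([x, y, z] in m, in the coordinates of the camera as it stood for that picture, good to about 4 mm: the middle of the surface that is visible of it).
- ctrl.regions_of(label, camera): "region" (400x640 bool, what is visible of it).
The state is a dict: "time_s": time; "joint_pos": joint angles; "qd": joint speeds; "effort": joint torques, N m; "position": TCP position; "orientation": TCP orientation; "force": force on the tool from outside, world axes, zero at the start; "ft_torque": the same for the moment, N m; "grip_width": opening from 0.0 (shut) to 1.0 (fully open); "grasp_force": force on a finger pad.
Only numpy, scipy, OpenCV 4.12 (cv2) and the standard library are available. Lean on these libraries where they do the work, as an engineer would, in place of code of your own. Each camera call takes 0.05 s, during which the arm holds its last target. There are 200 camera calls.

### The job

Push the open steel tray of needle cartridges along the table, through the narrow gap between the white control unit and the black case, until it has come right out on the other side and rests flush against the edge of the practice board. Push it only by its outer walls: do not grip or lift it, and keep the fingers out of the sterile inside of the tray. Leave the board lying where it is, and do not disturb the other things on the table.

Things in the scene. Friction and masses are not known exactly. Their poses are not given: they have to be found in the camera images.
- tray: Open steel tray, 88 mm along its own x, 100 mm along its own y, 24 mm high, walls 3 mm, upright corners rounded (14 mm radius); dark foam bed with nine needle cartridges fixed inside, below the rim. Loose, 0.28 to 0.46 kg. Origin at the centre of its underside. It starts beside one end of the gap, up to 30 mm out of line and 0.4 rad askew, its y axis roughly along the gap's y; both ends alike.
- gap (a point): Middle of the gap between control unit and black case, at table height. The gap is a straight passage along this point's y, open at both ends, 110 mm long (y -55 to +55 mm) and 96 mm wide (x -48 mm: flat back of the control unit; x +48 mm: flat front of the black case). The tray fits through with its own y along this y, with 4 mm to spare on each side.
- black_case: Black closed case on the gap's +x side: 120 mm along x, 110 along y, 50 high, fixed; origin at the centre of its underside; its y position varies by 5 mm either way. Across the gap, fixed too, stands the white control unit (screen, knob, black handpiece on top): 120 mm along x (gap's x -48 to -168), 110 along y, 50 high, knob to 62, handpiece at gap's x -146 to 83 mm high.
- practice_board: Wooden practice clipboard, 230 mm along its own x, 160 mm along its own y, 6 mm thick, beige practice skin on it, steel clip at its +x end (18 mm high). Loose, 0.9 kg, beyond the gap from the tray; one of its 230 mm edges (own y +80 or -80 mm) faces the gap, 115 to 135 mm past the gap's end, within 0.05 rad of square to the passage. Origin at the centre of its underside.
- cup_disc: small white plastic cup-holder disc, 42 mm diameter, 12 mm high, lying on the practice board; loose; origin at the centre of its underside
- phone: smartphone with dark screen and rose-coloured body, 68 x 138 x 8 mm, lying on top of the black case; loose; origin at the centre of its underside
- pump_bottle: clear pump bottle, 48 mm diameter, 133 mm high, white pump head, standing beyond the black case; loose; origin at the centre of its underside
- pen_pot: patterned beige and gold pen pot, 81 mm diameter, 110 mm high, with pens reaching to about 180 mm; loose; origin at the centre of its underside
- pigment_a: small brown pigment bottle with black nozzle, 28 mm diameter, 75 mm high; loose; origin at the centre of its underside
- pigment_b: small pinkish-red pigment bottle with black nozzle, 28 mm diameter, 75 mm high; loose; origin at the centre of its underside
- drink: dark soft-drink bottle with red cap and label, 62 mm diameter, 210 mm high; loose; origin at the centre of its underside
There are look-alikes about, which are no part of the job. There is more than one size of the tray; the one meant has the size given above.

How it is judged:
By the outcome, as a careful person would: the job done as asked, in the order asked, and still so for the second after the job is handed in, with the robot touching nothing.
It also fails if it takes over 72 s, if anything falls off the work surface, if the arm or the gripper's body presses on something with over 40 N, if the wrist force passes 120 N, or if a joint passes its speed limit or range.

## Working session

There is one attempt and no reset: what is moved stays moved. The work goes in short steps, Python scripts to look and compute and a shell command to move; the robot and the scene stay as the last step left them, time stands still between calls to the robot, and variables do not carry over. Pictures are saved under pics/ and viewed, at most 10 in all, crops included, and the job is handed in when it is done.

```bash
mkdir -p pics; python3 - <<'E'
from station import ctrl
import cv2,numpy as np
o=ctrl.get_obs();print(o['time_s'],o['position'],o['orientation'],o['joint_pos'])
for c in('top','side'):
    im=ctrl.camera(c);cv2.imwrite(f'pics/{c}0.png',im[:,:,::-1])
    m=ctrl.camera_model(c);R=np.array(m['R']);t=np.array(m['t']);print(c,np.round(m['mtx'],1).tolist(),'pos',np.round(-R.T@t,3))
    for l in('tray','gap','black_case','practice_board','cup_disc','phone','pump_bottle','pen_pot','pigment_a','drink'):
        try: print(l,[(np.round(R.T@(np.array(d['point'])-t),3).tolist(),round(d['confidence'],2)) for d in ctrl.search_frame(l,c)])
        except Exception as e: print(l,e)
E
```

```text
0.0 [0.22356818 0.50227363 0.24455676] [-6.52958638e-01 -3.07268388e+00  2.09981392e-03] [1.15200878e+00 8.74749022e-02 1.75098782e-01 1.65978941e+00
 1.14780689e-05 1.57078785e+00]
top [[508.0, 0.0, 317.2], [0.0, 508.0, 196.3], [0.0, 0.0, 1.0]] pos [ 0.445 -0.002  1.134]
tray [([0.493, 0.252, 0.008], 0.96), ([0.344, 0.256, 0.002], 0.67)]
gap [([0.374, 0.004, 0.048], 0.86)]
black_case [([0.555, -0.002, 0.045], 0.79), ([0.395, -0.289, 0.01], 0.34)]
practice_board [([0.474, -0.25, 0.006], 0.61)]
cup_disc [([0.397, -0.291, 0.01], 0.55)]
phone [([0.593, 0.004, 0.058], 0.72)]
pump_bottle [([0.695, -0.047, 0.081], 0.68), ([0.558, 0.0, 0.047], 0.64)]
pen_pot [([0.719, 0.217, 0.111], 0.98), ([0.702, -0.214, 0.137], 0.36)]
pigment_a [([0.684, 0.021, 0.047], 0.66), ([0.725, 0.039, 0.045], 0.59), ([0.591, 0.001, 0.059], 0.26)]
drink [([0.701, -0.212, 0.137], 0.59)]
side [[476.0, 0.0, 319.4], [0.0, 476.0, 205.1], [0.0, 0.0, 1.0]] pos [ 0.296 -0.613  0.818]
tray [([0.343, 0.253, 0.01], 0.6)]
gap [([0.367, -0.015, 0.052], 0.93)]
black_case [([0.552, -0.033, 0.046], 0.82), ([0.703, -0.235, 0.119], 0.4), ([0.597, 0.002, 0.055], 0.16)]
practice_board [([0.472, -0.256, 0.001], 0.82), ([0.702, -0.063, 0.074], 0.39)]
cup_disc [([0.399, -0.295, 0.012], 0.82)]
phone [([0.593, 0.002, 0.055], 0.6)]
pump_bottle [([0.701, -0.06, 0.07], 0.7)]
pen_pot [([0.716, 0.198, 0.092], 0.85)]
pigment_a [([0.686, 0.015, 0.037], 0.65), ([0.726, 0.037, 0.035], 0.62)]
drink [([0.703, -0.234, 0.118], 0.66)]
```

View pics/top0.png

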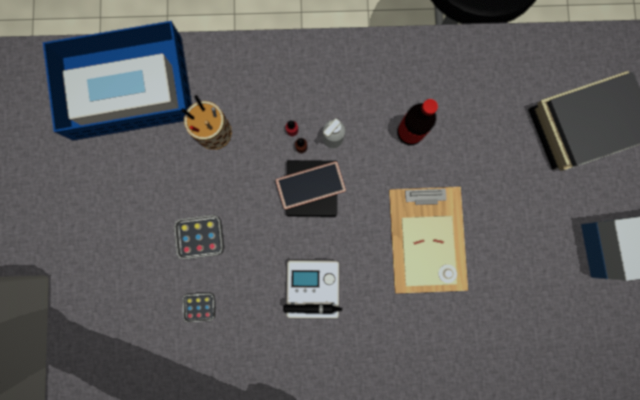

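View pics/side0.png

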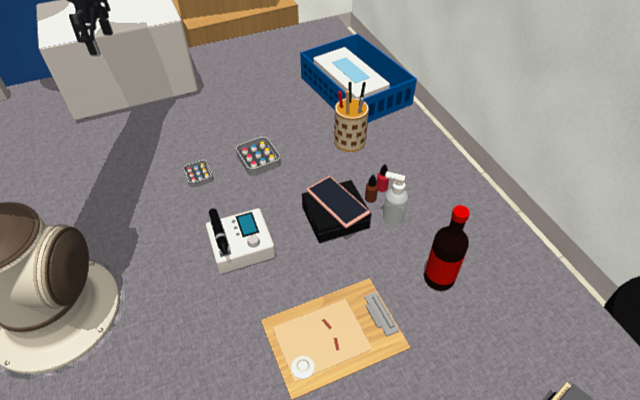

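The images show the big tray at top px (200,237), with the small look-alike at (199,306). The gap lies between the case front (row ~217) and the unit back (row ~260) at cols 286–340. The board edge facing the gap is at col ~392. Next I'll fit the poses.

```bash
cat > h.py <<'E'
from station import ctrl
import cv2,numpy as np
from scipy.optimize import minimize
CM={c:{k:np.array(v) for k,v in ctrl.camera_model(c).items()} for c in('top','side')}
def proj(c,P):
    m=CM[c];q=(m['R']@np.asarray(P,float).T).T+m['t'];q=q@m['mtx'].T;return q[:,:2]/q[:,2:]
def ray(c,uv,z):
    m=CM[c];d=m['R'].T@np.linalg.inv(m['mtx'])@np.array([uv[0],uv[1],1.]);o=-m['R'].T@m['t'];return o+d*(z-o[2])/d[2]
def outline(w,l,r):
    P=[]
    for sx,sy,a0 in((1,1,0),(-1,1,90),(-1,-1,180),(1,-1,270)):
        for a in np.radians(a0+np.linspace(0,90,7)): P.append((sx*(w/2-r)+r*np.cos(a),sy*(l/2-r)+r*np.sin(a)))
    return np.array(P)
def masks(label,near,cams=('top','side')):
    out={}
    for c in cams:
        best=None
        for d in ctrl.regions_of(label,c):
            r=d['region'];v,u=np.nonzero(r)
            p=ray(c,(u.mean(),v.mean()),.01)
            e=np.hypot(*(p[:2]-near))
            if best is None or e<best[0]: best=(e,r)
        if best and best[0]<.06: out[c]=best[1]
    return out
def fit(M,w,l,r,h,x0):
    o=outline(w,l,r)
    def cost(p):
        c_,s_=np.cos(p[2]),np.sin(p[2]);q=o@np.array([[c_,s_],[-s_,c_]])+p[:2];J=0
        for c,m in M.items():
            P=np.vstack([np.c_[q,0*q[:,0]],np.c_[q,0*q[:,0]+h]])
            hull=cv2.convexHull((proj(c,P)*4+1.5).astype(np.float32))
            im=np.zeros((1600,2560),np.uint8);cv2.fillConvexPoly(im,np.round(hull).astype(np.int32),255)
            s=cv2.resize(im,(640,400),interpolation=cv2.INTER_AREA)/255.
            J+=np.abs(s-m).sum()/m.sum()
        return J
    S=np.array([x0]+[np.array(x0)+d for d in([.01,0,.05],[0,.01,-.08],[-.006,-.006,.12])])
    R=minimize(cost,x0,method='Nelder-Mead',options=dict(initial_simplex=S,xatol=1e-4,fatol=1e-4,maxiter=120));return np.round(R.x,4),round(R.fun,3)
E
python3 - <<'E'
from h import *
T=ctrl.camera('top');S=ctrl.camera('side')
for cs in(('top',),('side',),('top','side')):
    M=masks('tray',(.493,.252),cs)
    if M: print('tray',list(M),fit(M,.088,.1,.014,.024,[.493,.252,0]))
    M=masks('practice_board',(.474,-.25),cs)
    if M: print('board',list(M),fit(M,.23,.16,.002,.006,[.474,-.252,0]))
# gap walls, subpixel in top
g=cv2.cvtColor(T,cv2.COLOR_RGB2GRAY).astype(float)
up=[];lo=[];
for u in range(290,337,3):
    d=np.diff(g[250:272,u]);k=d.argmax();up.append(ray('top',(u,250+k+.5),.05)[:2])
    d=np.diff(g[205:228,u]);k=d.argmax();lo.append(ray('top',(u,205+k+.5),.05)[:2])
for n,a in(('unit',up),('case',lo)):
    a=np.array(a);p=np.polyfit(a[:,1],a[:,0],1);print(n,p,np.round(a[:,0],3))
for n,r,(a,b) in(('unit',285,(275,350)),):
    for row in(270,290):
        d=np.diff(g[row,275:352]);print(n,[ray('top',(275+k+.5,row),.05)[:2].round(4) for k in(d.argmax(),d.argmin())])
for row in (212,215): print(g[row,278:348:1].astype(int)[[*range(0,14),*range(50,70)]])
c=np.hstack([cv2.resize(T[150:330,170:480,::-1],None,fx=2.5,fy=2.5,interpolation=cv2.INTER_CUBIC)])
cv2.imwrite('pics/crop1.png',c)
E
```

```text
tray ['top'] (array([0.4938, 0.2528, 0.087 ]), np.float64(0.028))
board ['top'] (array([ 0.4733, -0.2523,  0.0092]), np.float64(0.052))
tray ['side'] (array([0.4921, 0.2512, 0.1083]), np.float64(0.043))
board ['side'] (array([ 0.4719, -0.2525,  0.0071]), np.float64(0.073))
tray ['top', 'side'] (array([0.4929, 0.2521, 0.0987]), np.float64(0.086))
board ['top', 'side'] (array([ 0.4727, -0.2524,  0.015 ]), np.float64(0.127))
unit [0.03729486 0.43437383] [0.436 0.436 0.436 0.436 0.435 0.435 0.435 0.435 0.435 0.434 0.434 0.434
 0.434 0.434 0.433 0.431]
case [0.02972162 0.52790475] [0.529 0.529 0.529 0.529 0.529 0.528 0.528 0.528 0.528 0.528 0.527 0.527
 0.527 0.527 0.527 0.527]
unit [array([0.4164, 0.058 ]), array([ 0.4131, -0.0497])]
unit [array([0.3748, 0.0611]), array([ 0.3715, -0.0482])]
[94 94 94 95 94 86 69 50 33 29 29 31 30 30 35 34 35 36 34 35 35 37 46 66
 83 91 95 99 99 98 96 97 97 97]
[101  99  94  92  94  93  84  70  52  35  25  22  23  22  20  19  18  19
  17  17  21  33  56  82  93  94  94  94  93  95  96  94  92  91]
```

View pics/crop1.png

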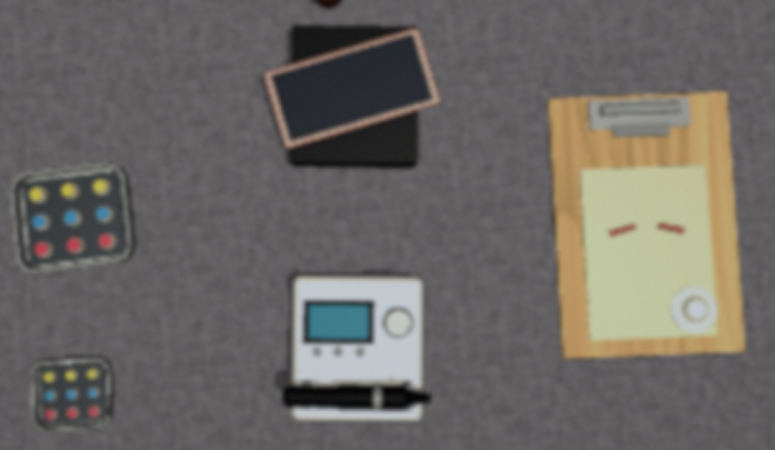

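Fits so far:
- **Gap:** the line is x ≈ 0.483 + 0.033·y, yaw about -0.033.
- **Tray:** (0.4935, 0.252), yaw about +0.09.
- **Board:** the facing edge is at y ≈ -0.172, yaw about 0.01.

I'll go behind the tray with the fingers spread to 30 mm, which gives two contact points on the flat rear wall.

```bash
python3 -m creep '[[[-39,-4,18],8.5],[[-78,-8,36],17],[[-117,-12,54],25.5],[[-156,-16,72],34],[[-195,-20,90],42.5],[[-234,-25,108],51],[[-273,-29,127],59.5],[[-311,-33,145],68]]' 30 20
python3 -m creep '[[[0,0,0],0],[[0,0,0],0],[[0,0,0],0],[[0,0,0],0],[[0,0,0],0],[[0,0,0],0],[[0,0,0],0],[[0,0,0],0]]'
```

```text
time_s: 2.4
position: [0.4957, 0.3447, 0.0995]
orientation: [2.267, 2.175, 0.0]
force: [0.1, 1.0, -0.3]
grip_width: 0.348
grasp_force: 0.0
time_s: 3.2
position: [0.4942, 0.346, 0.1004]
orientation: [2.259, 2.183, 0.0]
force: [0.3, -0.0, 0.6]
grip_width: 0.355
grasp_force: 0.0
```

```bash
python3 -m creep '[[[0,0,15],0],[[0,0,30],0],[[0,0,45],0],[[0,0,60],0],[[0,0,70],0],[[0,0,76],0],[[0,0,78],0],[[0,0,78],0]]'
python3 - <<'E'
from h import *
S=ctrl.camera('side');T=ctrl.camera('top')
a=cv2.resize(S[110:210,180:340,::-1],(640,400));cv2.imwrite('pics/s2.png',a)
E
```

```text
time_s: 4.0
position: [0.4945, 0.3459, 0.0224]
orientation: [2.26, 2.182, 0.0]
force: [-0.6, 0.7, 0.7]
grip_width: 0.356
grasp_force: 0.0
```

View pics/s2.png

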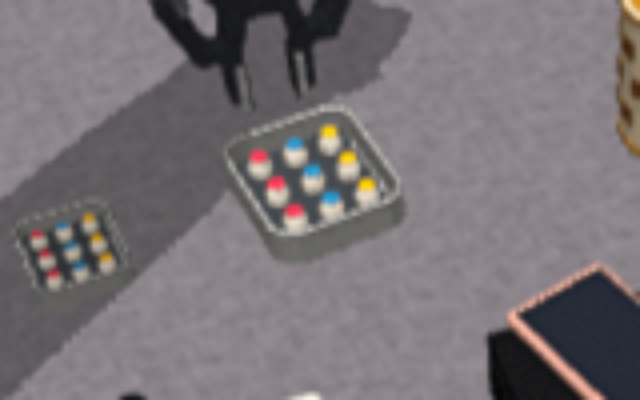

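The fingers stand behind the tray at crop px (240,100) and (305,90), near table level, clear of the rim. Pushing to align.

```bash
python3 -m creep '[[[-14,0,0],0],[[-24,0,0],0],[[-34,0,0],0],[[-43,0,0],0],[[-51,0,0],0],[[-58,0,0],0],[[-63,0,0],0],[[-66,0,0],0]]'
cat > look.py <<'E'
from h import *
import sys
x,y=map(float,sys.argv[1:3])
T=ctrl.camera('top');S=ctrl.camera('side')
for cs in(('top',),('side',)):
    M=masks('tray',(x,y),cs)
    if M: print('tray',cs,fit(M,.088,.1,.014,.024,[x,y,-.03]), 'area',[m.sum() for m in M.values()])
cv2.imwrite('pics/last.png',np.vstack([T[140:340,160:480,::-1],S[100:300,170:490,::-1]]))
E
python3 look.py .493 .22
```

```text
time_s: 4.9
position: [0.4922, 0.2797, 0.0226]
orientation: [-2.26, -2.182, -0.001]
force: [1.0, 2.8, 1.8]
grip_width: 0.35
grasp_force: 1.7
tray ('top',) (array([ 0.4853,  0.2182, -0.032 ]), np.float64(0.031)) area [np.int64(1879)]
tray ('side',) (array([ 0.4848,  0.2157, -0.0495]), np.float64(0.042)) area [np.int64(1285)]
```

The tray is now parallel to the gap but about 5 mm toward -x. A side push on its -x wall will centre it.

```bash
python3 -m creep '[[[5,0,0],0],[[6,0,-25],0],[[6,0,-60],0],[[-5,-10,-60],-8.5],[[-20,-30,-60],-17],[[-35,-50,-60],-25.5],[[-52,-65,-60],-34],[[-66,-75,-60],-42]]'
python3 -m creep '[[[0,0,0],-8],[[0,0,0],-16],[[0,0,0],-24],[[0,0,0],-32],[[0,0,0],-40],[[0,0,0],-48],[[0,0,0],-48],[[0,0,0],-48]]'
```

```text
time_s: 5.9
position: [0.4137, 0.2162, 0.0821]
orientation: [-1.318, -2.851, 0.001]
force: [0.3, 0.4, 0.8]
grip_width: 0.352
grasp_force: 0.0
time_s: 6.7
position: [0.4148, 0.2167, 0.0822]
orientation: [-0.061, -3.141, 0.0]
force: [0.3, 0.9, 0.3]
grip_width: 0.351
grasp_force: 0.0
```

```bash
python3 -m creep '[[[0,0,20],0],[[0,0,40],0],[[0,0,55],0],[[0,0,60],0],[[0,0,60],0],[[-4,0,60],0],[[-8,0,60],0],[[-11,0,60],0]]'
python3 -m creep '[[[-2,0,0],0],[[-4,0,0],0],[[-6,0,0],0],[[-7,0,0],0],[[-8,0,0],0],[[-9,0,0],0],[[-9,0,0],0],[[-9,0,0],0]]'
python3 look.py .49 .217
```

```text
time_s: 7.5
position: [0.4267, 0.2164, 0.023]
orientation: [0.055, 3.14, 0.001]
force: [0.2, 0.2, -0.2]
grip_width: 0.353
grasp_force: 0.0
time_s: 8.3
position: [0.4349, 0.2159, 0.0223]
orientation: [0.055, 3.141, 0.0]
force: [-2.9, 0.9, 2.5]
grip_width: 0.352
grasp_force: 1.5
tray ('top',) (array([ 0.4911,  0.2158, -0.0085]), np.float64(0.381)) area [np.int64(1395)]
tray ('side',) (array([ 0.49  ,  0.2157, -0.0554]), np.float64(0.144)) area [np.int64(1158)]
```

View pics/last.png

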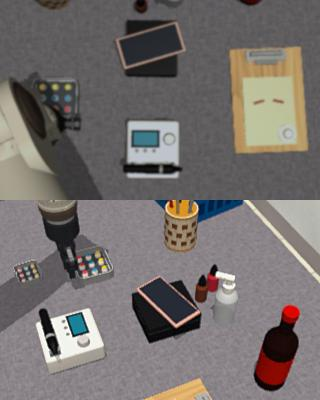

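The fingers press on the tray's -x wall in the lower picture at (72,270), and the tray now sits at x ≈ 0.4905, on the line. Back behind it.

```bash
python3 -m creep '[[[5,0,0],0],[[6,0,-25],0],[[6,0,-60],0],[[0,15,-60],8.5],[[-15,35,-60],17],[[-30,55,-60],25.5],[[-45,70,-60],34],[[-55,76,-60],42]]'
python3 -m creep '[[[0,0,0],8],[[0,0,0],16],[[0,0,0],24],[[0,0,0],32],[[0,0,0],40],[[0,0,0],48],[[0,0,0],48],[[0,0,0],48]]'
```

```text
time_s: 9.3
position: [0.4932, 0.2911, 0.082]
orientation: [1.184, 2.909, 0.0]
force: [0.2, 0.3, -0.2]
grip_width: 0.353
grasp_force: 0.0
time_s: 10.1
position: [0.4924, 0.2898, 0.0822]
orientation: [2.255, 2.187, 0.0]
force: [0.2, 0.2, 0.7]
grip_width: 0.348
grasp_force: 0.0
```

```bash
python3 -m creep '[[[0,0,20],0],[[0,0,40],0],[[0,0,55],0],[[0,0,60],0],[[0,0,60],0],[[-5,0,60],0],[[-10,0,60],0],[[-15,0,60],0]]'
python3 -m creep '[[[-7,0,0],0],[[-16,0,0],0],[[-25,0,0],0],[[-34,0,0],0],[[-43,0,0],0],[[-51,0,0],0],[[-57,0,0],0],[[-60,0,0],0]]'
python3 look.py .489 .15
```

```text
time_s: 10.9
position: [0.4924, 0.2749, 0.0232]
orientation: [-2.259, -2.183, -0.003]
force: [1.5, 3.2, 1.3]
grip_width: 0.354
grasp_force: 1.5
time_s: 11.7
position: [0.4898, 0.2143, 0.0223]
orientation: [-2.26, -2.182, 0.0]
force: [0.3, 3.9, 3.3]
grip_width: 0.349
grasp_force: 1.9
tray ('top',) (array([ 0.4876,  0.1508, -0.0218]), np.float64(0.07)) area [np.int64(1784)]
tray ('side',) (array([ 0.4857,  0.1506, -0.0254]), np.float64(0.032)) area [np.int64(1417)]
```

```bash
python3 -m creep '[[[-8,0,0],0],[[-16,0,0],0],[[-24,0,0],0],[[-32,0,0],0],[[-39,0,0],0],[[-46,0,0],0],[[-52,0,0],0],[[-55,0,0],0]]'
python3 look.py .486 .095
```

```text
time_s: 12.7
position: [0.4879, 0.1593, 0.0223]
orientation: [2.26, 2.182, 0.0]
force: [-0.4, 2.2, -0.5]
grip_width: 0.35
grasp_force: 0.7
tray ('top',) (array([ 0.4859,  0.0957, -0.0318]), np.float64(0.091)) area [np.int64(1732)]
tray ('side',) (array([ 0.4851,  0.0963, -0.0343]), np.float64(0.053)) area [np.int64(1495)]
```

```bash
python3 - <<'E'
import cv2
a=cv2.imread('pics/last.png');cv2.imwrite('pics/l3.png',cv2.resize(a[:,20:260],None,fx=2,fy=1.45) if 0 else cv2.resize(a[20:340,20:230],(394,600)))
E
```

```text
(no output)
```

View pics/l3.png

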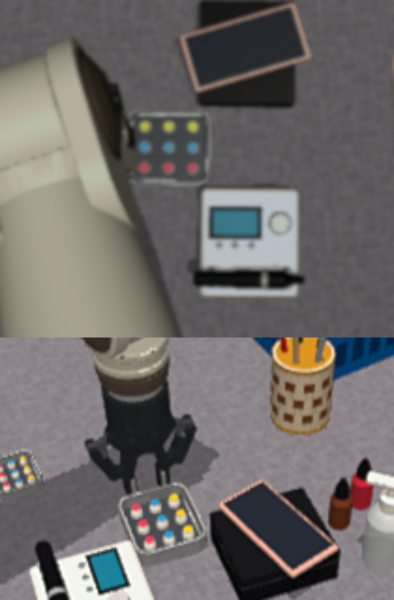

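The tray is centred at the mouth: tray bottom edge at row 184 against the unit at 188, top edge at 112 against the case at 105. The gripper's elbows at crop px (95,455) and (190,430) look wide, so I'm checking their height before entering.

```bash
python3 - <<'E'
from h import *
m=CM['side'];o=-m['R'].T@m['t']
for n,(a,b) in dict(elbowL=(88,445),elbLlow=(112,470),elbR=(195,422),elbRlow=(176,462),tipL=(131,490),tipR=(160,484)).items():
    u=20+a*210/394+170; v=20+b*320/600-200+100
    d=m['R'].T@np.linalg.inv(m['mtx'])@np.array([u,v,1.]);print(n,np.round(o+d*(.159-o[1])/d[1],3))
E
```

```text
elbowL [0.424 0.159 0.11 ]
elbLlow [0.447 0.159 0.061]
elbR [0.556 0.159 0.099]
elbRlow [0.528 0.159 0.043]
tipL [0.467 0.159 0.018]
tipR [0.505 0.159 0.013]
```

The elbows stand at z ≈ 0.1 and the lower linkage is about ±40 mm wide at z ≈ 0.05, which is tight in ±48 mm. I'll narrow the fingers to 18 mm, raise them 2 mm, and continue.

```bash
python3 -m creep '[[[4,0,0],0],[[4,0,-2],0],[[4,0,-2],0],[[4,0,-2],0],[[0,0,-2],0],[[-6,0,-2],0],[[-13,0,-2],0],[[-20,0,-2],0]]' 18
python3 -m creep '[[[-7,0,0],0],[[-13,0,0],0],[[-19,0,0],0],[[-25,0,0],0],[[-30,0,0],0],[[-35,0,0],0],[[-39,0,0],0],[[-41,0,0],0]]'
python3 look.py .484 .037
```

```text
time_s: 13.7
position: [0.4871, 0.1393, 0.0243]
orientation: [-2.26, -2.182, -0.0]
force: [0.3, 1.9, 0.1]
grip_width: 0.21
grasp_force: 0.9
time_s: 14.5
position: [0.4857, 0.0986, 0.0243]
orientation: [2.26, 2.182, -0.0]
force: [0.3, 1.2, -0.3]
grip_width: 0.211
grasp_force: 0.7
tray ('top',) (array([ 0.4844,  0.0353, -0.0241]), np.float64(0.407)) area [np.int64(1332)]
tray ('side',) (array([ 0.4836,  0.0363, -0.0209]), np.float64(0.042)) area [np.int64(1671)]
```

```bash
python3 -m creep '[[[-6,0,0],0],[[-12,0,0],0],[[-18,0,0],0],[[-24,0,0],0],[[-30,0,0],0],[[-36,0,0],0],[[-41,0,0],0],[[-44,0,0],0]]'
python3 -m creep '[[[-6,0,0],0],[[-12,0,0],0],[[-18,0,0],0],[[-24,0,0],0],[[-30,0,0],0],[[-36,0,0],0],[[-41,0,0],0],[[-44,0,0],0]]'
python3 look.py .481 -.052
```

```text
time_s: 15.5
position: [0.4843, 0.0545, 0.0243]
orientation: [2.26, 2.182, 0.0]
force: [-0.4, 3.2, 1.8]
grip_width: 0.209
grasp_force: 1.4
time_s: 16.3
position: [0.4827, 0.0106, 0.0243]
orientation: [2.26, 2.182, 0.0]
force: [0.5, 4.0, 2.6]
grip_width: 0.211
grasp_force: 1.9
tray ('top',) (array([ 0.4787, -0.0541,  0.0267]), np.float64(3.84)) area [np.int64(380)]
tray ('side',) (array([ 0.4793, -0.0529, -0.0102]), np.float64(0.042)) area [np.int64(1921)]
```

View pics/last.png

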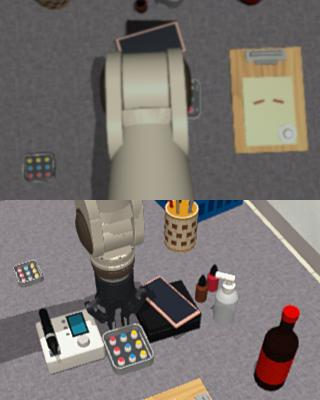

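The tray front is emerging, at (127,355) in the side view, and nothing else has moved. Continuing.

```bash
python3 -m creep '[[[-6,0,0],0],[[-12,0,0],0],[[-18,0,0],0],[[-24,0,0],0],[[-30,0,0],0],[[-36,0,0],0],[[-42,0,0],0],[[-46,0,0],0]]'
python3 look.py .479 -.098
python3 - <<'E'
from h import *
S=ctrl.camera('side');T=ctrl.camera('top');g=cv2.cvtColor(S,cv2.COLOR_RGB2GRAY).astype(float);gt=cv2.cvtColor(T,cv2.COLOR_RGB2GRAY).astype(float)
def edge(c,g,x,y0,y1,z):  # max |grad| along world y at fixed x
    ys=np.arange(y0,y1,.0005);p=proj(c,np.c_[0*ys+x,ys,0*ys+z]).astype(np.float32)
    v=cv2.remap(g.astype(np.float32),p[:,0].reshape(1,-1),p[:,1].reshape(1,-1),cv2.INTER_LINEAR)[0]
    d=np.abs(v[6:]-v[:-6]);k=d.argmax();return ys[k+3]
for c,gg in(('top',gt),('side',g)):
    xs=np.arange(.385,.57,.012);e=np.array([edge(c,gg,x,-.195,-.155,.006) for x in xs]);k=np.abs(e-np.median(e))<.004
    p=np.polyfit(xs[k]-.48,e[k],1);print(c,'board edge slope,y@.48',p.round(4),k.sum(),'rms',np.std(e[k]-np.polyval(p,xs[k]-.48)).round(4))
E
```

```text
time_s: 17.3
position: [0.4811, -0.0355, 0.0243]
orientation: [2.26, 2.182, -0.0]
force: [-0.0, 1.4, -1.2]
grip_width: 0.21
grasp_force: 0.7
tray ('side',) (array([ 0.4785, -0.0987, -0.0493]), np.float64(0.066)) area [np.int64(1996)]
top board edge slope,y@.48 [ 0.008  -0.1723] 16 rms 0.0006
side board edge slope,y@.48 [ 0.0097 -0.1727] 16 rms 0.0004
```

```bash
python3 -m creep '[[[-3,0,0],-0.6],[[-6,0,0],-1.2],[[-8,0,0],-1.8],[[-10,0,0],-2.4],[[-12,0,0],-2.4],[[-14,0,0],-2.4],[[-16,0,0],-2.4],[[-18,0,0],-2.4]]'
python3 look.py .479 -.117
cat > gapm.py <<'E'
from h import *
S=ctrl.camera('side');a=S[250:370,240:400,::-1]
cv2.imwrite('pics/near.png',cv2.resize(a,(800,600),interpolation=cv2.INTER_CUBIC))
E
python3 gapm.py
```

```text
time_s: 18.4
position: [0.4806, -0.0531, 0.0243]
orientation: [2.214, 2.229, 0.0]
force: [-0.8, 2.7, 1.6]
grip_width: 0.209
grasp_force: 1.4
tray ('side',) (array([ 0.4788, -0.1158, -0.0186]), np.float64(0.038)) area [np.int64(2111)]
```

View pics/near.png

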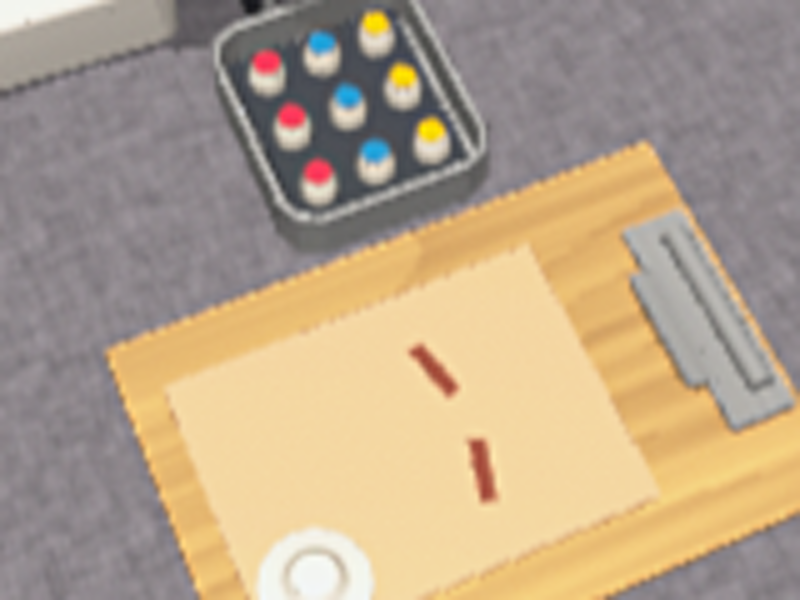

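The tray front is a few mm from the board edge, with the tray bottom edge near px (300,248)–(480,175) and the board edge along (110,350)–(645,145). Approaching slowly.

```bash
python3 -m creep '[[[-0.8,0,0],0],[[-1.6,0,0],0],[[-2.4,0,0],0],[[-3.2,0,0],0],[[-4,0,0],0],[[-4.5,0,0],0],[[-5,0,0],0],[[-5,0,0],0]]'
cat > e.py <<'E'
from h import *
import sys
S=ctrl.camera('side');T=ctrl.camera('top')
def edge(c,g,x,y0,y1,z):
    ys=np.arange(y0,y1,.0005);p=proj(c,np.c_[0*ys+x,ys,0*ys+z]).astype(np.float32)
    v=cv2.remap(g.astype(np.float32),p[:,0].reshape(1,-1),p[:,1].reshape(1,-1),cv2.INTER_LINEAR)[0]
    d=np.abs(v[6:]-v[:-6]);return ys[d.argmax()+3]
for c,I in(('top',T),('side',S)):
    g=cv2.cvtColor(I,cv2.COLOR_RGB2GRAY)
    xs=np.r_[np.arange(.375,.425,.006),np.arange(.532,.575,.006)];e=np.array([edge(c,g,x,-.195,-.155,.006) for x in xs]);k=np.abs(e-np.median(e))<.004
    p=np.polyfit(xs[k]-.48,e[k],1);print(c,'board edge',p.round(4),k.sum())
    M=masks('tray',(.479,-.12),(c,))
    if M: print(c,'tray',fit(M,.088,.1,.014,.024,[.479,-.12,0]))
a=S[250:370,240:400,::-1];cv2.imwrite('pics/near2.png',cv2.resize(a,(800,600),interpolation=cv2.INTER_CUBIC))
E
python3 e.py
python3 -m creep '[[[0,0,0],0],[[-0.5,0,0],0],[[-0.5,0,0],0],[[-1,0,0],0],[[-1,0,0],0],[[-1.4,0,0],0],[[-1.4,0,0],0],[[-1.4,0,0],0]]'
python3 e.py
```

```text
time_s: 19.45
position: [0.4805, -0.058, 0.0243]
orientation: [2.214, 2.229, -0.0]
force: [0.1, 0.9, -0.7]
grip_width: 0.211
grasp_force: 0.4
top board edge [-0.1756 -0.1916] 7
side board edge [ 0.0097 -0.1727] 17
side tray (array([ 0.4799, -0.1204,  0.0043]), np.float64(0.035))
time_s: 20.45
position: [0.4806, -0.0593, 0.0244]
orientation: [2.213, 2.229, 0.0]
force: [-0.1, 3.4, 2.4]
grip_width: 0.208
grasp_force: 1.6
top board edge [-0.1815 -0.1943] 7
side board edge [ 0.0093 -0.1727] 17
side tray (array([ 0.4799, -0.1215, -0.0012]), np.float64(0.028))
```

View pics/near2.png

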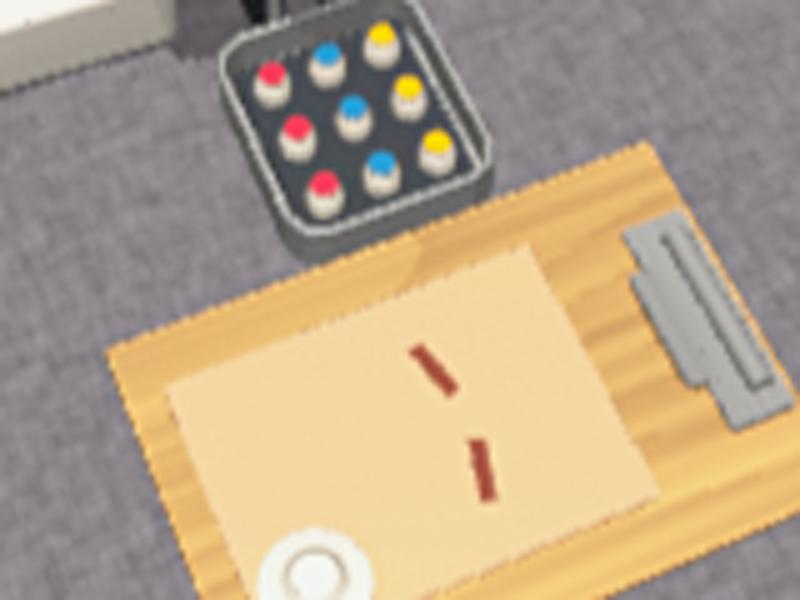

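The tray wall now runs along the board edge with at most about 1 mm left, and the board has not moved. Nudging in half-millimetres while watching the force and the board edge.

```bash
cat > f.py <<'E'
from station import ctrl
import numpy as np
print('F',ctrl.get_obs()['force'].round(2),ctrl.get_obs()['position'].round(4))
E
for i in 1; do python3 -m creep '[[[-0.3,0,0],0],[[-0.3,0,0],0],[[-0.6,0,0],0],[[-0.6,0,0],0],[[-0.6,0,0],0],[[-0.6,0,0],0],[[-0.6,0,0],0],[[-0.6,0,0],0]]'; done; python3 e.py
python3 -m creep '[[[-0.3,0,0],0],[[-0.3,0,0],0],[[-0.6,0,0],0],[[-0.6,0,0],0],[[-0.6,0,0],0],[[-0.6,0,0],0],[[-0.6,0,0],0],[[-0.6,0,0],0]]'; python3 e.py
```

```text
time_s: 21.45
position: [0.4806, -0.0599, 0.0243]
orientation: [2.213, 2.229, 0.0]
force: [-0.1, 3.9, 3.2]
grip_width: 0.211
grasp_force: 2.1
top board edge [-0.1518 -0.1932] 7
side board edge [ 0.0093 -0.1727] 17
side tray (array([ 0.4802, -0.1215,  0.0311]), np.float64(0.042))
time_s: 22.45
position: [0.4805, -0.0605, 0.0243]
orientation: [-2.214, -2.229, 0.0]
force: [0.4, 5.3, 3.0]
grip_width: 0.208
grasp_force: 2.2
top board edge [-0.1833 -0.1969] 4
side board edge [ 0.0093 -0.1727] 17
side tray (array([ 0.4816, -0.1196,  0.0072]), np.float64(0.094))
```

```bash
cat > r.py <<'E'
from h import *
S=[ctrl.camera('side') for _ in range(3)];g=np.mean([cv2.cvtColor(s,cv2.COLOR_RGB2GRAY).astype(np.float32) for s in S],0).astype(np.float32)
def prof(x,z,ys):
    p=proj('side',np.c_[0*ys+x,ys,0*ys+z]).astype(np.float32)
    return cv2.remap(g,p[:,0].reshape(1,-1),p[:,1].reshape(1,-1),cv2.INTER_CUBIC)[0]
ys=np.arange(-.18,-.158,.00025);R=[];B=[]
xs=np.arange(.456,.506,.004)
for x in xs:
    v=prof(x,.024,ys);k=v[10:].argmax()+10   # bright rim line
    w=np.clip(v-np.median(v),0,None)
    R.append(ys[k])
bx=np.r_[np.arange(.375,.43,.004),np.arange(.53,.575,.004)];yb=np.arange(-.182,-.163,.00025)
for x in bx:
    v=prof(x,.006,yb);d=np.abs(v[8:]-v[:-8]);d=d**2;B.append((d*yb[4:-4]).sum()/d.sum())
print('rim',np.round(np.array(R)*1e3,1), 'fit',np.polyfit(xs-.48,R,1).round(4)); print('board',np.polyfit(bx-.48,B,1).round(5))
print('prof x=.48 z=.024 every .5mm from -180:',prof(.48,.024,ys)[::2].astype(int))
E
python3 r.py; python3 f.py
python3 -m creep '[[[-0.3,0,0],0],[[-0.3,0,0],0],[[-0.6,0,0],0],[[-0.6,0,0],0],[[-0.6,0,0],0],[[-0.6,0,0],0],[[-0.6,0,0],0],[[-0.6,0,0],0]]'
python3 r.py; python3 f.py
```

```text
rim [-160.2 -158.2 -171.2 -171.  -158.2 -158.7 -159.7 -171.  -171.2 -171.
 -158.2 -159.  -159.7] fit [ 0.0179 -0.1637]
board [ 0.00938 -0.17268]
prof x=.48 z=.024 every .5mm from -180: [ 97  98 101 101 101 101 101 101  99  96  93  94 101 112 129 146 161 169
 171 166 157 142 125 110  94  82  75  76  84  99 120 138 157 170 178 186
 193 202 209 215 219 219 215 209]
F [0.32 4.47 3.76] [ 0.4805 -0.0605  0.0243]
time_s: 23.6
position: [0.4805, -0.0606, 0.0243]
orientation: [-2.213, -2.229, -0.001]
force: [-0.3, 7.9, 3.9]
grip_width: 0.211
grasp_force: 3.8
rim [-160.2 -158.2 -171.2 -171.  -158.2 -158.7 -159.7 -171.  -171.2 -171.
 -158.2 -159.  -159.7] fit [ 0.0179 -0.1637]
board [ 0.00962 -0.17269]
prof x=.48 z=.024 every .5mm from -180: [ 96  98 100 101 101 101 101 101 100  97  95  96 103 115 132 150 165 173
 176 171 162 147 130 114  98  85  78  77  85 100 121 138 157 169 177 185
 192 201 209 215 219 219 215 209]
F [-0.35  7.16  3.18] [ 0.4805 -0.0606  0.0243]
```

Contact: the force rose to about 8 N while tray and board both stayed put. Checking that the rim is parallel to the board edge.

```bash
cat > r2.py <<'E'
exec(open('r.py').read().split("ys=np.arange")[0])
ys=np.arange(-.1765,-.1665,.0001);xs=np.arange(.452,.5085,.002);R=[]
for x in xs:
    v=prof(x,.024,ys);w=np.clip(v-v.max()*.75,0,None)**1;R.append((w*ys).sum()/w.sum())
print('rim slope,y',np.polyfit(xs-.48,R,1).round(4),(np.array(R)*1e3).round(1))
E
python3 r2.py
python3 -m creep '[[[-0.2,0,0],0],[[-0.4,0,0],0],[[-0.4,0,0],0],[[-0.4,0,0],0],[[-0.4,0,0],0],[[-0.4,0,0],0],[[-0.4,0,0],0],[[-0.4,0,0],0]]'
python3 r2.py;python3 r.py|grep board; python3 f.py
```

```text
rim slope,y [ 0.0077 -0.1711] [-171.1 -171.6 -171.4 -171.2 -171.5 -171.4 -171.1 -171.3 -170.9 -171.3
 -171.4 -171.1 -171.3 -171.  -171.  -171.2 -170.9 -171.  -171.3 -171.
 -171.  -171.1 -171.  -171.1 -171.  -170.8 -171.1 -171.  -170.8]
time_s: 24.7
position: [0.4804, -0.0607, 0.0243]
orientation: [-2.212, -2.229, -0.002]
force: [0.6, 9.5, 3.7]
grip_width: 0.212
grasp_force: 4.7
rim slope,y [ 0.0091 -0.1712] [-171.5 -171.5 -171.5 -171.2 -171.6 -171.5 -171.2 -171.2 -170.8 -171.4
 -171.5 -171.2 -171.4 -171.5 -171.2 -171.3 -171.  -171.1 -171.4 -171.
 -171.  -171.1 -170.9 -171.1 -171.1 -170.8 -171.2 -171.1 -170.8]
board [ 0.00878 -0.17278]
F [-0.85  9.57  3.81] [ 0.4804 -0.0607  0.0243]
```

Flush: rim slope 0.009, matching the board's 0.009. Backing off and lifting clear.

```bash
python3 -m creep '[[[0.5,0,0],0],[[2,0,0],0],[[5,0,0],0],[[9,0,0],0],[[13,0,0],0],[[15,0,-3],0],[[15,0,-15],0],[[15,0,-30],0]]'
python3 -m creep '[[[0,0,-25],0],[[0,0,-60],0],[[0,0,-100],0],[[0,0,-140],0],[[30,0,-170],0],[[70,0,-190],0],[[110,0,-190],0],[[150,0,-190],0]]'
python3 -m creep '[[[30,0,0],0],[[60,0,0],0],[[90,0,0],0],[[90,0,0],0],[[90,0,0],0],[[90,0,0],0],[[90,0,0],0],[[90,0,0],0]]'
python3 r2.py;python3 r.py|grep board; python3 e.py
python3 - <<'E'
from h import *
T=ctrl.camera('top');S=ctrl.camera('side')
cv2.imwrite('pics/fin.png',np.hstack([cv2.resize(T[130:330,250:500,::-1],(400,320)),cv2.resize(S[150:400,170:480,::-1],(397,320))]))
for l in('phone','cup_disc','pump_bottle','pigment_a'):
    for c in('side',):
        m=CM[c];print(l,[(np.round(m['R'].T@(np.array(d['point'])-m['t']),3).tolist()) for d in ctrl.search_frame(l,c)[:2]])
E
```

```text
time_s: 25.8
position: [0.4801, -0.0464, 0.0549]
orientation: [-2.213, -2.229, 0.001]
force: [-0.1, -0.2, 0.8]
grip_width: 0.209
grasp_force: 0.0
time_s: 26.6
position: [0.4795, 0.1048, 0.2464]
orientation: [2.213, 2.227, 0.004]
force: [0.4, -0.3, -0.0]
grip_width: 0.209
grasp_force: 0.0
time_s: 27.4
position: [0.4789, 0.1927, 0.2445]
orientation: [2.215, 2.228, 0.0]
force: [-0.1, -0.2, -0.5]
grip_width: 0.211
grasp_force: 0.0
rim slope,y [ 0.0092 -0.1712] [-171.5 -171.5 -171.4 -171.2 -171.5 -171.5 -171.2 -171.2 -170.8 -171.3
 -171.5 -171.2 -171.4 -171.5 -171.2 -171.3 -170.9 -171.1 -171.3 -171.
 -171.  -171.  -170.9 -171.1 -171.1 -170.8 -171.2 -171.1 -170.8]
board [ 0.00871 -0.1728 ]
top board edge [ 0.0073 -0.1725] 17
top tray (array([ 0.4814, -0.1226,  0.0593]), np.float64(0.038))
side board edge [ 0.0071 -0.173 ] 17
side tray (array([ 0.4801, -0.1202, -0.0036]), np.float64(0.088))
phone [[0.594, -0.0, 0.056], [0.48, -0.127, 0.011]]
cup_disc [[0.395, -0.294, 0.012]]
pump_bottle [[0.7, -0.06, 0.07]]
pigment_a [[0.724, 0.037, 0.037], [0.682, 0.011, 0.038]]
```

View pics/fin.png

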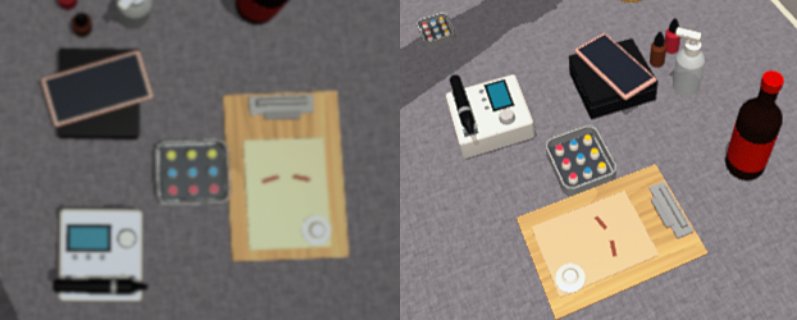

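The tray at left-view px (192,172) rests flush on the board edge (col ~229) and is fully out of the gap. Everything else is where it was, so I'm handing in.

```bash
python3 -c "
from station import ctrl
print(ctrl.hand_in())"
```

```text
the job is handed in; nothing more can be done
None
```

The tray went through the gap and rests flush against the practice board's edge; the cameras show the board moved by no more than about 0.1 mm and nothing else disturbed, and I handed the job in at about 28 s (no verdict was returned).

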